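Unclip the long filter cover at the laser station

ROBOT

A 6-joint arm with a two-finger parallel gripper is mounted at the origin on the work surface. World frame = base frame: x ahead of the robot, y to its left, z up, the work surface at z = 0. Lengths are in m, angles in rad, forces in N, time in s.
With the tool pointing down it reaches from about 0.25 to 0.725 m from the base axis. Payload 4 kg.
Tool frame: the origin (TCP) lies on the centre line of the jaws, within the pads' length; the fingertips stand 14 mm ahead of it and the grasp point (between the pads) lies 5 mm behind it; z points along the fingers, x is the direction in which the jaws open and shut, and the axes are right-handed (so a half turn about z gives the same grasp; the last joint's range is limited). The gripper opens to 85 mm and grips with 20 to 120 N. Pads are 22 mm wide; open, the fingers measure 114 mm over their backs; the gripper's body (76 mm by 85 mm) begins 54 mm behind the grasp point. The pads swing forward as they close: fully open they stand 13 mm farther back than shut.
Start: joints at [1.198, 0.241, 0.005, 1.335, 0, 1.571], TCP at [0.182, 0.466, 0.21] pointing down, gripper open.
Joint ranges: [-2.72, 2.72], [-1.05, 1.87], [-1.09, 1.28], [-1.99, 2.15], [-1.42, 1.44], [-3.14, 3.14]. Speed limits (rad/s): [2.79, 2.79, 3.14, 3.14, 3.14, 3.14].

INTERFACE

Orientations are given as a unit quaternion [x, y, z, w].
In Python, from workcell import bot gives the robot as it stands.
- The arm moves only by the tool play_rows, never from a script. Its argument "motion" is a list of rows, each an object with "fingers": the closure, from -1 (fully open) to 1 (shut), so that 0 is half open; "translation": the shift along the tool's x, y, z in cm, a list of three; "roll": the turn about the tool's z in degrees. A call has 1 to 20 rows; each row is the pose to reach, as a shift and turn from the pose commanded when the call began, along the tool's axes at that moment; what a row does not reach only later rows make up. A row lasts 1/12 s, in which the tool goes at most 41.7 mm and 7.16 degrees, less where a joint would pass 70% of its speed; a pose out of reach is approached as far as the arm can. A call with a gripper value outside its range is refused whole. The fingers move at their own pace and stop on an object; the grip force is fixed at half the most. Time passes only in rows, so rows that repeat a pose let the fingers close. It gives the time, the measured TCP pose, the force and the opening at its end, in the units of the state.
- bot.get_obs(): the state, without advancing time (a new reading comes with each control period).
- bot.camera(name): name is "scene" or "side" or "wrist"; returns a dict with "pixels" (420x560x3 uint8, red, green, blue), "intrinsics" (3x3 intrinsics, pixels), "k1" (the pictures are not rectified: a ray, as slopes to the right and down, at radius r is drawn at 1 + k1 r^2 times it, then the intrinsics apply), "world_to_cam" (4x4, takes a point from world to camera coordinates). Camera axes: x right, y down, z forward; pixel columns grow to the right and rows downward; lengths in m; the calibration is good to about 2 mm. A picture is of the moment at which its call begins. There is no depth.
- bot.job_done(): hands the job in, once; it reports no verdict.
The state is a dict: "clock": time; "joint_pos": joint angles; "joint_vel": joint speeds; "tau": joint torques, N m; "eef_pos": TCP position; "tool_rot": TCP orientation; "ft_force": force on the tool from outside, world axes, zero at the start; "ft_torque": the same for the moment, N m; "grip_width": finger opening in m.
Only numpy, scipy, OpenCV 4.12 (cv2) and the standard library are available. Lean on these libraries where they do the work, as an engineer would, in place of code of your own. Each camera call takes 0.05 s, during which the arm holds its last target. There are 200 camera calls.

TASK

Take the clip-on cover off the longer of the two fume-filter housings: squeeze its two upright snap tabs together between the fingers, keep them squeezed and lift the cover straight off. Set it down flat, right way up, on the floor of the empty steel tray (set it down, do not drop it) and let go. Leave the cover of the shorter housing clipped on where it is.

Things in the scene. Friction and masses are not known exactly. Their poses are not given: they have to be found in the camera images.
- cover_long_grip (a point): Midway between the long cover's two upright snap tabs, 25 mm above its plate: squeeze here. x along the cover, z up; tabs at +y and -y, squeezed along y. White plate 116 x 76 x 4 mm, 0.13 kg; rim and hooks reach 14 mm below the plate and it stands on them on a flat surface (this point then 43 mm above it). Clipped on, this point is 89 mm above the table; it lifts straight up, clear of the housing after 14 mm.
- cover_long_tab_l (a joint): How far the +y tab is pressed in (m): 0 at rest, 0.009 fully in; the -y tab is alike. Each black tab is 24 mm wide (x), 6 mm thick, 38 mm tall above the plate; outer faces 54 mm apart at rest, 36 mm fully in. Sprung outwards: about 5 N each frees the hooks (pressed 5 to 6 mm), 7 N fully in; a grip of 15 to 25 N squeezes them home and carries the cover.
- tray: Empty bare steel tray fixed to the table, 190 (x) x 140 (y) mm outside, 18 mm high, walls and floor 4 mm thick. Origin at the centre of its underside, z up, x along its length; the inner floor is 4 mm above the origin.
- cover_short_grip (a point): The same point on the cover of the shorter housing (plate 76 x 76 mm, same tabs, same height), to be left clipped on. Both housings are black plastic cases fixed to the table, 60 mm to the rim, 86 mm wide (y), with a grey hose stub at the +x end; the long one is 126 mm long (x), the short one 86 mm.
There are look-alikes about, which are no part of the job. What is shaped like the part that bears cover_long_grip but brown or green is not meant.

How it is judged:
By the outcome, as a careful person would: the job done as asked, in the order asked, and still so for the second after the job is handed in, with the robot touching nothing.
It also fails if it takes over 45 s, if anything falls off the work surface, if the arm or the gripper's body presses on something with over 40 N, if the wrist force passes 120 N, or if a joint passes its speed limit or range.

## Working session

There is one attempt and no reset: what is moved stays moved. The work goes in short steps, Python scripts to look and compute and a tool call to move; the robot and the scene stay as the last step left them, time stands still between calls to the robot, and variables do not carry over. Pictures are saved under pics/ and viewed, about 8 in all and at most 12, crops included, and the job is handed in when it is done.

Besides the shell and the picture viewer there is one more tool, called after "Emit:" as a command line: name --argument value ..., lists and objects as JSON in quotes. play_rows: Moves the arm, as the interface text tells. Its arguments: {"type":"object","properties":{"motion":{"type":"array","items":{"type":"object","properties":{"fingers":{"type":"number"},"translation":{"type":"array","items":{"type":"number"}},"roll":{"type":"number"}}}}},"required":["motion"]}

```bash
mkdir -p pics; cat > h.py <<'E'
import numpy as np, cv2
from workcell import bot
def snap(n,f):
    c=bot.camera(n); cv2.imwrite(f'pics/{f}.png',cv2.cvtColor(c['pixels'],cv2.COLOR_RGB2BGR))
    np.savez(f'pics/{f}.npz',**{k:np.array(v) for k,v in c.items()}); return c
def ld(f): return dict(np.load(f'pics/{f}.npz'))
def ray(c,uv):
    K=c['intrinsics'];k=float(c['k1']);d=np.array([k,0,0,0,0.])
    p=cv2.undistortPoints(np.array(uv,float).reshape(-1,1,2),K,d).reshape(-1,2)
    T=c['world_to_cam'];R=T[:3,:3];o=-R.T@T[:3,3]
    return o,np.c_[p,np.ones(len(p))]@R
def onz(c,uv,z):
    o,d=ray(c,uv); return o+d*((z-o[2])/d[:,2])[:,None]
def tri(c1,a,c2,b):
    o1,d1=ray(c1,a);o2,d2=ray(c2,b);out=[]
    for x,y in zip(d1,d2):
        s=np.linalg.lstsq(np.c_[x,-y],o2-o1,rcond=None)[0]
        p,q=o1+s[0]*x,o2+s[1]*y; out.append([*((p+q)/2),np.linalg.norm(p-q)])
    return np.array(out)
def proj(c,P):
    T=c['world_to_cam'];k=float(c['k1'])
    return cv2.projectPoints(np.array(P,float).reshape(-1,1,3),cv2.Rodrigues(T[:3,:3])[0],T[:3,3],c['intrinsics'],np.array([k,0,0,0,0.]))[0].reshape(-1,2)
E
python3 - <<'E'
from h import *
np.set_printoptions(precision=4,suppress=True)
for n in('scene','side','wrist'):
    c=snap(n,n+'0'); T=c['world_to_cam']; print(n,-T[:3,:3].T@T[:3,3],T[:3,:3].tolist(),c['k1'])
print(bot.get_obs())
a,b=[cv2.imread(f'pics/{n}0.png') for n in('scene','side')]
E
```

```text
scene [1.1384 0.4411 1.046 ] [[-0.6214172060535744, 0.7833331106780216, -0.015162247065118874], [0.6007207256313429, 0.46394896075786674, -0.6510652591013043], [-0.5029664658976007, -0.4136914303284388, -0.7588703016031711]] -0.1128527162464886
side [ 0.4477 -1.2386  0.8057] [[0.9976938194456035, -0.0635075387311379, -0.02395485680100892], [-0.05409734446159522, -0.530851875374181, -0.8457362258611834], [0.04099414546306998, 0.8450816995628458, -0.5330632243005745]] -0.03859066484876733
wrist [0.1108 0.4934 0.372 ] [[0.3640359125854778, 0.9313840001410669, -0.00130331472950015], [0.8873416209330568, -0.3463958370990417, 0.30435960934452283], [0.2830242076359452, -0.11195431354655341, -0.9525563130704484]] -0.029676905693145607
{'clock': 0.15, 'joint_pos': array([ 1.198 ,  0.2412,  0.004 ,  1.3352, -0.    ,  1.5708]), 'joint_vel': array([ 0.0006, -0.0024,  0.0042, -0.0018,  0.0004,  0.0006]), 'tau': array([  0.0002, -37.2635,  25.2639,   0.0124,  -0.    ,  -0.    ]), 'eef_pos': array([0.1819, 0.4652, 0.2094]), 'tool_rot': array([ 0.8259,  0.5638, -0.0007,  0.0005]), 'ft_force': array([ 0.6001, -0.1814,  0.2058]), 'ft_torque': array([-0.0157,  0.0054, -0.0154]), 'grip_width': 0.08499157950224558}
```

View pics/scene0.png

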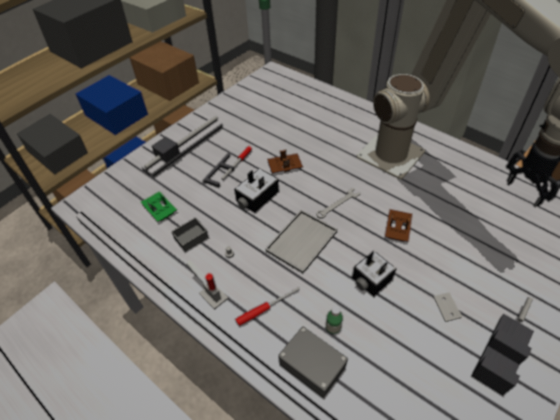

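View pics/side0.png

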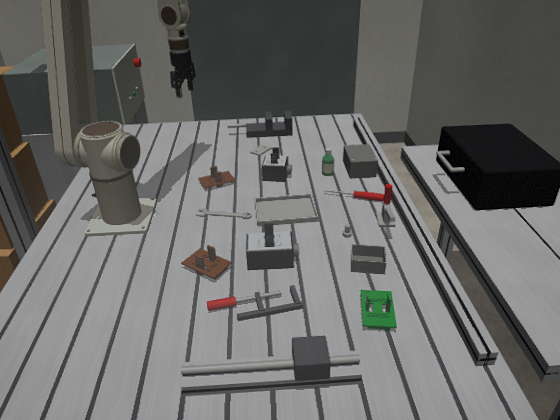

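Scene view:
- Black housings with white covers are at (257,190) and (375,270) in scene, which are (271,248) and (275,168) in side.
- The brown look-alikes are at scene (285,162) and (398,224), and the green one at (158,206).
- The tray is at scene (303,241), side (285,209). A lidded grey box at (313,358) and a small dark box at (190,234) are not the tray.

The housing at (257,190) looks longer. I'll check that in a close crop.

```bash
python3 - <<'E'
from h import *
a=cv2.imread('pics/scene0.png')[160:220,225:295];b=cv2.imread('pics/side0.png')[220:275,240:305]
c=cv2.imread('pics/scene0.png')[240:300,340:410];d=cv2.imread('pics/side0.png')[145:190,250:300]
f=lambda i:cv2.resize(i,(400,300),interpolation=cv2.INTER_CUBIC)
cv2.imwrite('pics/crop1.png',np.vstack([np.hstack([f(a),f(b)]),np.hstack([f(c),f(d)])]))
s,q=ld('scene0'),ld('side0')
print(onz(s,[[257,185],[375,266],[303,241]],.064)); print(onz(q,[[271,243],[275,165],[285,209]],.064))
# tray outline by mask
for n,c,box in(('s',s,(235,200,350,285)),('q',q,(245,190,325,228))):
    x0,y0,x1,y1=box
    h=cv2.cvtColor(c['pixels'],cv2.COLOR_RGB2HSV)[y0:y1,x0:x1]
    print(n,h[41 if n=='s' else 19,68 if n=='s' else 40],h[3,3])
E
```

```text
[[ 0.4694315  -0.24431182  0.064     ]
 [ 0.50411875  0.22353863  0.064     ]
 [ 0.55798598  0.01219602  0.064     ]]
[[ 0.46958396 -0.2677267   0.064     ]
 [ 0.50535042  0.18081855  0.064     ]
 [ 0.51935011 -0.10518006  0.064     ]]
s [ 21  17 147] [15  7 69]
q [ 30   5 144] [105   3 158]
```

View pics/crop1.png

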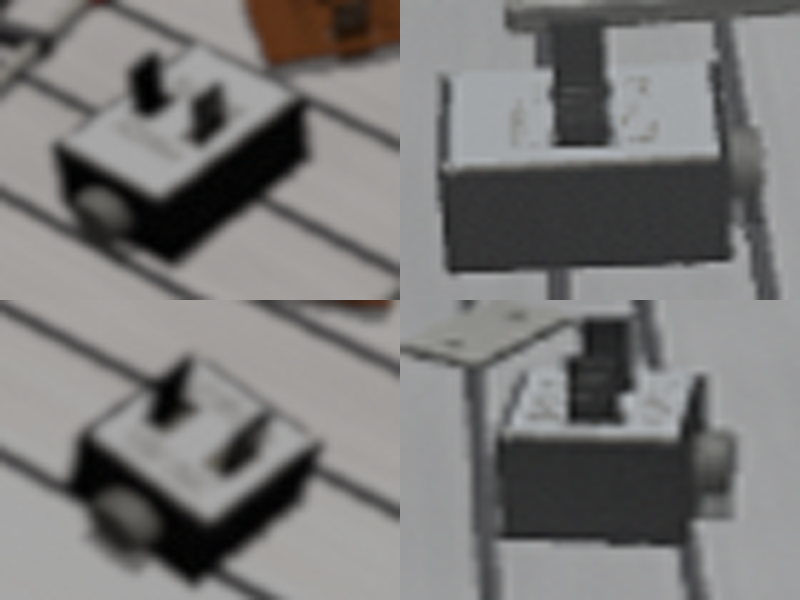

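The top row (scene (257,190)) is the long housing. The plate is clearly longer than wide there, and the other one is square. The cover runs nearly along world x. Next I'm moving the wrist camera over it.

Emit:
play_rows --motion '[{"fingers":-1,"translation":[-10,9,-7],"roll":-7},{"fingers":-1,"translation":[-56.7,52.5,-7],"roll":-21.4},{"fingers":-1,"translation":[-56.7,52.5,-7],"roll":-21.4},{"fingers":-1,"translation":[-56.7,52.5,-7],"roll":-21.4},{"fingers":-1,"translation":[-56.7,52.5,-7],"roll":-21.4},{"fingers":-1,"translation":[-56.7,52.5,-7],"roll":-21.4},{"fingers":-1,"translation":[-56.7,52.5,-7],"roll":-21.4},{"fingers":-1,"translation":[-56.7,52.5,-7],"roll":-21.4},{"fingers":-1,"translation":[-56.7,52.5,-7],"roll":-21.4},{"fingers":-1,"translation":[-56.7,52.5,-7],"roll":-21.4},{"fingers":-1,"translation":[-56.7,52.5,-7],"roll":-21.4},{"fingers":-1,"translation":[-56.7,52.5,-7],"roll":-21.4},{"fingers":-1,"translation":[-56.7,52.5,-7],"roll":-21.4},{"fingers":-1,"translation":[-56.7,52.5,-7],"roll":-21.4},{"fingers":-1,"translation":[-56.7,52.5,-7],"roll":-21.4},{"fingers":-1,"translation":[-56.7,52.5,-7],"roll":-21.4},{"fingers":-1,"translation":[-56.7,52.5,-7],"roll":-21.4},{"fingers":-1,"translation":[-56.7,52.5,-7],"roll":-21.4},{"fingers":-1,"translation":[-56.7,52.5,-7],"roll":-21.4},{"fingers":-1,"translation":[-56.7,52.5,-7],"roll":-21.4}]'

```text
clock: 1.82
eef_pos: [0.466, -0.2592, 0.2782]
tool_rot: [0.709, 0.705, -0.001, 0.0]
ft_force: [-0.5, -0.3, 0.1]
grip_width: 0.0857
```

```bash
python3 - <<'E'
from h import *
c=snap('wrist','w1');print(bot.get_obs()['eef_pos'],bot.get_obs()['tool_rot'])
E
```

```text
[ 0.46485536 -0.25635593  0.27836612] [ 7.08338912e-01  7.05871698e-01 -3.85121299e-04 -9.91693630e-04]
```

View pics/w1.png

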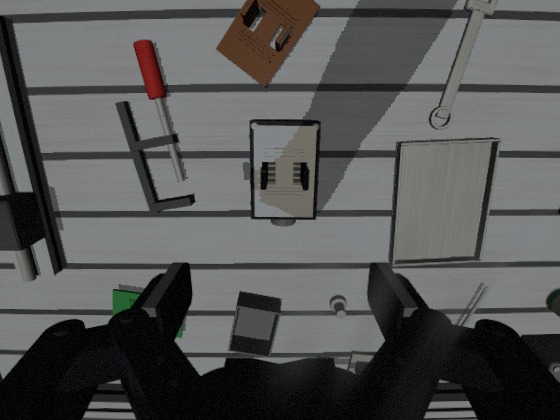

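Emit:
play_rows --motion '[{"fingers":-1,"translation":[-2,-3,3],"roll":0},{"fingers":-1,"translation":[-4,-6,5],"roll":0},{"fingers":-1,"translation":[-4,-6,5],"roll":0},{"fingers":-1,"translation":[-4,-6,5],"roll":0},{"fingers":-1,"translation":[-4,-6,5],"roll":0}]'

```text
clock: 2.28
eef_pos: [0.4046, -0.293, 0.2306]
tool_rot: [0.707, 0.707, 0.0, 0.0]
ft_force: [0.4, -0.5, 0.7]
grip_width: 0.0849
```

```bash
python3 - <<'E'
from h import *
c=snap('wrist','w2');o=bot.get_obs();print(o['eef_pos'],o['tool_rot'],o['joint_vel'])
E
```

```text
[ 0.40557238 -0.29317975  0.23129815] [7.06526752e-01 7.07685373e-01 4.50572478e-04 1.07636153e-03] [ 0.01189333  0.00264906  0.02523854 -0.00387589 -0.00222584 -0.00164338]
```

View pics/w2.png

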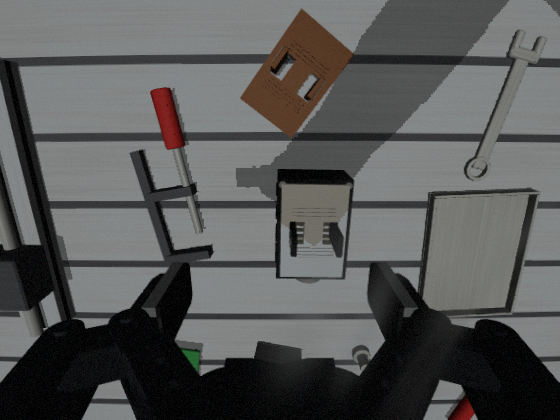

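In both wrist views the cover is white inside a black rim (w1 centre (285,170), w2 centre (313,230)), with its tabs at left and right. The tray is at (443,200) and (480,250). Next I'm extracting the corners.

```bash
cat > m.py <<'E'
from h import *
np.set_printoptions(precision=4,suppress=True)
def quad(c,box,seed,th):
    x0,y0,x1,y1=box;g=cv2.cvtColor(c['pixels'],cv2.COLOR_RGB2GRAY)
    m=np.zeros_like(g);m[y0:y1,x0:x1]=(g[y0:y1,x0:x1]>th)
    n,l=cv2.connectedComponents(m,connectivity=4);k=(l==l[seed[1],seed[0]]).astype(np.uint8)
    k=cv2.morphologyEx(k,cv2.MORPH_OPEN,np.ones((5,5)))
    h=cv2.convexHull(max(cv2.findContours(k,0,1)[0],key=cv2.contourArea))
    r=cv2.minAreaRect(h);e=.02
    while len(p:=cv2.approxPolyDP(h,e*cv2.arcLength(h,True),True))>4:e+=.005
    p=p[:,0].astype(float);o=p.mean(0);a=np.arctan2(p[:,1]-o[1],p[:,0]-o[0]);p=p[np.argsort(a)]
    return p,r
E
python3 - <<'E'
from m import *
a,b=ld('w1'),ld('w2')
for nm,B1,s1,B2,s2,th in(('cover',(240,112,330,228),(270,140),(268,165,362,290),(290,200),70),('tray',(390,128,510,272),(440,200),(415,180,545,325),(480,250),75)):
    p,r=quad(a,B1,s1,th);q,r2=quad(b,B2,s2,th);print(nm,p.tolist(),q.tolist(),r,r2)
    t=tri(a,p,b,q);print(t,t.mean(0));z=.064 if nm=='cover' else .01
    for c,k in((a,p),(b,q)):
        P=onz(c,k,z);print(P[:,:2].tolist(),P.mean(0),np.linalg.norm(P-np.roll(P,-1,0),axis=1))
# tabs: dark blobs inside plate
for f,c,B in(('w1',a,(258,150,314,200)),('w2',b,(284,210,348,265))):
    x0,y0,x1,y1=B;g=cv2.cvtColor(c['pixels'],cv2.COLOR_RGB2GRAY)[y0:y1,x0:x1]
    n,l,s,ce=cv2.connectedComponentsWithStats((g<45).astype(np.uint8))
    print(f,[(v+[x0,y0,0,0,0]).tolist() for v in s[1:] if v[4]>25])
E
```

```text
cover [[252.0, 123.0], [317.0, 125.0], [312.0, 216.0], [254.0, 215.0]] [[281.0, 183.0], [350.0, 184.0], [341.0, 277.0], [280.0, 276.0]] ((284.5, 169.5), (93.0, 65.0), 90.0) ((314.7155456542969, 230.21432495117188), (69.07709503173828, 93.65226745605469), 1.005086064338684)
[[ 0.4051 -0.2913  0.0695  0.0001]
 [ 0.4083 -0.214   0.0604  0.0002]
 [ 0.5224 -0.2178  0.0665  0.0008]
 [ 0.5195 -0.2923  0.0694  0.0002]] [ 0.4638 -0.2539  0.0665  0.0003]
[[0.40536987573162764, -0.29185387747961167], [0.4080211925302156, -0.21437194489802325], [0.5230994590360492, -0.21722689438337447], [0.5213869545949984, -0.29285867772275465]] [ 0.4645 -0.2541  0.064 ] [0.0775 0.1151 0.0757 0.116 ]
[[0.4064057231391107, -0.29123564207270625], [0.407448725042584, -0.21500485477549286], [0.5240666507721993, -0.21759088710631472], [0.5225841880452048, -0.2921601454222395]] [ 0.4651 -0.254   0.064 ] [0.0762 0.1166 0.0746 0.1162]
tray [[402.0, 143.0], [491.0, 139.0], [473.0, 256.0], [393.0, 259.0]] [[437.0, 196.0], [528.0, 192.0], [504.0, 306.0], [430.0, 308.0]] ((441.8934020996094, 198.99237060546875), (90.41250
[... 218 characters left out ...]
7]
 [ 0.6157  0.0533 -0.0007  0.0011]
 [ 0.601  -0.0839  0.0274  0.0134]] [ 0.52   -0.0221  0.0148  0.0043]
[[0.4350803602431384, -0.0886823854001266], [0.42926217340495404, 0.03682892928359527], [0.6104446470343863, 0.04517077668869479], [0.6144292939364572, -0.08190732791406721]] [ 0.5223 -0.0221  0.01  ] [0.1256 0.1814 0.1271 0.1795]
[[0.43636987277811357, -0.08639323545707447], [0.43062833145422635, 0.0356353791397831], [0.6075832187841608, 0.044321222375488634], [0.6094664717396382, -0.06861386417551812]] [ 0.521  -0.0188  0.01  ] [0.1222 0.1772 0.113  0.174 ]
w1 [[261, 162, 9, 28, 186], [296, 163, 13, 27, 210]]
w2 [[290, 222, 8, 34, 212], [329, 223, 14, 33, 300], [344, 224, 4, 41, 61]]
```

Cover centre is about (0.4645, -0.254), plate top about 66 mm (text 64), yaw about -1°. Tray centre is about (0.521, -0.021), yaw about +2.4°. Next I go above the cover and check from near.

Emit:
play_rows --motion '[{"fingers":-1,"translation":[2,3,3],"roll":1},{"fingers":-1,"translation":[3.9,6,6],"roll":1},{"fingers":-1,"translation":[3.9,6,8],"roll":1},{"fingers":-1,"translation":[3.9,6,8],"roll":1},{"fingers":-1,"translation":[3.9,6,8],"roll":1},{"fingers":-1,"translation":[3.9,6,8],"roll":1},{"fingers":-1,"translation":[3.9,6,8],"roll":1}]'

```text
clock: 2.92
eef_pos: [0.4657, -0.2555, 0.1525]
tool_rot: [0.713, 0.701, 0.001, 0.002]
ft_force: [0.3, -0.1, 0.2]
grip_width: 0.0857
```

```bash
python3 - <<'E'
from m import *
c=snap('wrist','w3');o=bot.get_obs();print(o['eef_pos'],o['tool_rot'],o['ft_force'])
print(proj(c,[[.4645,-.254,.102],[.4645,-.227,.102],[.4645,-.281,.102],[.4645,-.254,.064]]))
E
```

```text
[ 0.4656 -0.2556  0.1525] [0.7132 0.7009 0.0006 0.002 ] [-0.838   0.8333 -0.2543]
[[281.7071 215.3955]
 [318.3237 214.8319]
 [245.1417 215.9506]
 [281.4418 200.4711]]
```

View pics/w3.png

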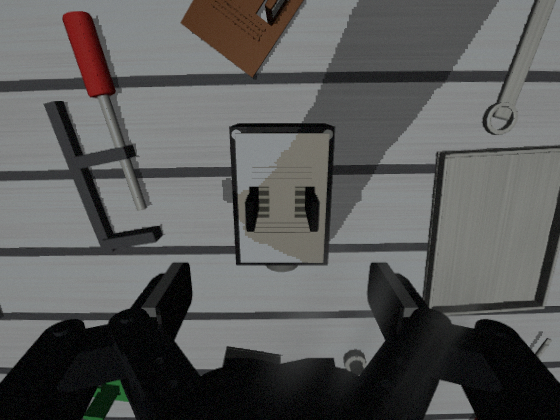

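The tabs are at (250,209) and (313,209), with outer edges at 246 and 319, as predicted. The tool is about 1.5 mm off in y, so I correct that, descend and squeeze.

Emit:
play_rows --motion '[{"fingers":-1,"translation":[0.1,0,2],"roll":0},{"fingers":-1,"translation":[0.1,0,4],"roll":0},{"fingers":-1,"translation":[0.1,0,5.5],"roll":0},{"fingers":-1,"translation":[0.1,0,6.6],"roll":0},{"fingers":-1,"translation":[0.1,0,6.6],"roll":0},{"fingers":-1,"translation":[0.1,0,6.6],"roll":0},{"fingers":-1,"translation":[0.1,0,6.6],"roll":0}]'

```text
clock: 3.55
eef_pos: [0.4654, -0.2545, 0.0858]
tool_rot: [0.713, 0.701, 0.0, 0.001]
ft_force: [0.5, -0.4, -0.5]
grip_width: 0.0852
```

Emit:
play_rows --motion '[{"fingers":-0.2,"translation":[0,0,0],"roll":0},{"fingers":0,"translation":[0,0,0],"roll":0},{"fingers":0.4,"translation":[0,0,0],"roll":0},{"fingers":0.4,"translation":[0,0,0],"roll":0},{"fingers":0.4,"translation":[0,0,0],"roll":0},{"fingers":0.4,"translation":[0,0,0],"roll":0},{"fingers":0.4,"translation":[0,0,0],"roll":0},{"fingers":0.4,"translation":[0,0,0],"roll":0},{"fingers":0.4,"translation":[0,0,0],"roll":0},{"fingers":0.4,"translation":[0,0,0],"roll":0},{"fingers":0.4,"translation":[0,0,0],"roll":0},{"fingers":0.4,"translation":[0,0,0],"roll":0}]'

```text
clock: 4.55
eef_pos: [0.4646, -0.2536, 0.0841]
tool_rot: [0.713, 0.701, -0.0, -0.0]
ft_force: [0.0, -0.9, -0.2]
grip_width: 0.0257
```

```bash
python3 - <<'E'
from m import *
for f in('wrist','side'): c=snap(f,f+'4')
o=bot.get_obs();print(o)
a=cv2.imread('pics/wrist4.png');b=cv2.resize(cv2.imread('pics/side4.png')[190:290,220:320],(420,420),interpolation=cv2.INTER_CUBIC)
cv2.imwrite('pics/v4.png',np.hstack([cv2.resize(a,(420,420)),b])[:, :800])
E
```

```text
{'clock': 4.65, 'joint_pos': array([-0.4997,  0.3858, -0.1342,  1.0508,  0.    , -0.483 ]), 'joint_vel': array([-0.0004, -0.0008, -0.0016, -0.0004, -0.0015,  0.0016]), 'tau': array([  0.0014, -41.5698,  22.7011,   0.0015,  -0.0002,   0.    ]), 'eef_pos': array([ 0.4645, -0.2536,  0.0841]), 'tool_rot': array([ 0.713 ,  0.7012, -0.    , -0.    ]), 'ft_force': array([-0.0375, -0.5771,  0.0745]), 'ft_torque': array([0.0244, 0.0086, 0.0415]), 'grip_width': 0.025900853112207176}
```

View pics/v4.png

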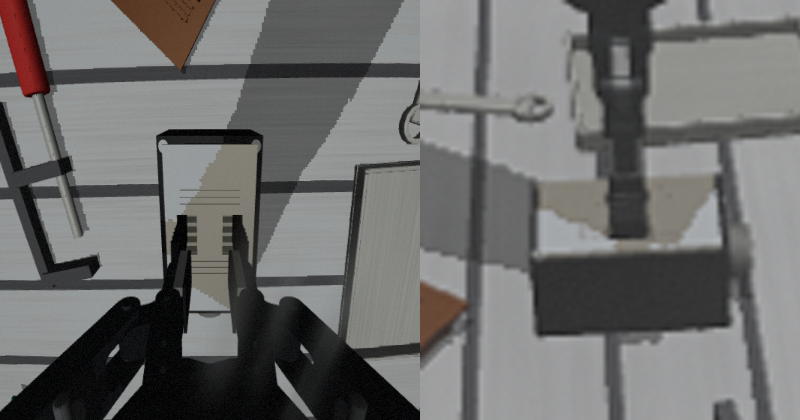

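The opening of 25.7 mm is below the 36 mm of fully pressed tabs, so the fingers may not be on the tabs. I'm looking closer.

```bash
python3 - <<'E'
from m import *
c=ld('wrist4')
print(proj(c,[[.4645,-.254,.102],[.4645,-.254+.018,.102],[.4645+.012,-.236,.102],[.4645-.012,-.236,.102],[.4645-.012,-.236,.064],[.4645+.011,-.236,.07],[.4645,-.254,.07]]))
a=cv2.imread('pics/wrist4.png')[170:350,190:370]
a=cv2.convertScaleAbs(a,alpha=2.0,beta=20)
b=cv2.convertScaleAbs(cv2.imread('pics/side4.png')[205:275,240:305],alpha=1.5,beta=10)
cv2.imwrite('pics/v5.png',np.hstack([cv2.resize(a,(450,450),interpolation=cv2.INTER_CUBIC),cv2.resize(b,(350,450),interpolation=cv2.INTER_CUBIC)]))
E
```

```text
[[279.0453 261.129 ]
 [313.2293 260.5912]
 [312.819  280.5549]
 [313.65   239.6573]
 [307.2063 215.1467]
 [307.6078 252.3506]
 [279.0548 236.8808]]
```

View pics/v5.png

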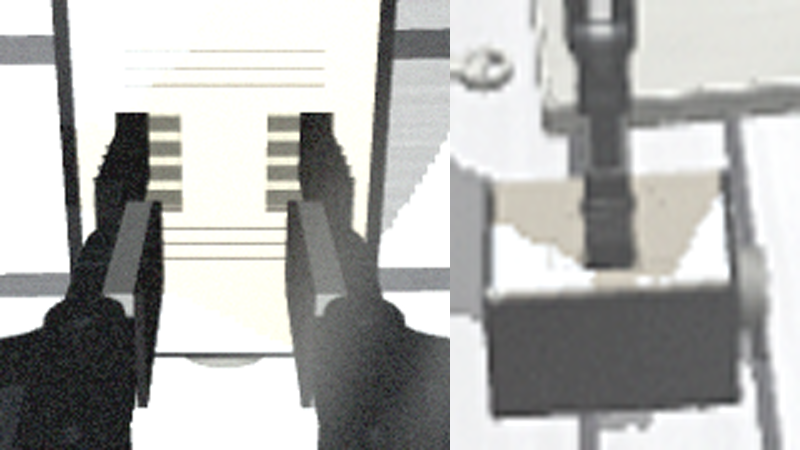

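The tabs look unpressed (outer edge still where it was at rest), with the pads apparently above or beyond them. I'll check the fingertip height from the scene and side views with predicted marks.

```bash
python3 - <<'E'
from m import *
s=snap('scene','scene4');q=ld('side4');w=ld('wrist4')
print(w['intrinsics'],-w['world_to_cam'][:3,:3].T@w['world_to_cam'][:3,3])
y=-.254
P={'tipNom':[.4645,y-.013,.070],'tipNom2':[.4645,y+.013,.070],'tipHi':[.4645,y-.013,.109],'tipHi2':[.4645,y+.013,.109],'tabTop-':[.4645,y-.027,.102],'tabTop+':[.4645,y+.027,.102],'tabBase-':[.4645,y-.027,.064]}
out=[]
for c,(x0,y0,x1,y1) in((s,(225,140,295,220)),(q,(236,190,306,270))):
    i=cv2.convertScaleAbs(cv2.cvtColor(c['pixels'],cv2.COLOR_RGB2BGR)[y0:y1,x0:x1],alpha=2.2,beta=25)
    i=cv2.resize(i,(390,446),interpolation=cv2.INTER_NEAREST);f=390/70
    for (n,p),col in zip(P.items(),[(0,0,255)]*2+[(255,0,255)]*2+[(0,180,0)]*3):
        u=proj(c,[p])[0];print(n,u); cv2.circle(i,(int((u[0]-x0)*f),int((u[1]-y0)*f)),3,col,-1)
    out.append(i)
cv2.imwrite('pics/v6.png',np.hstack(out))
E
```

```text
[[306.4237   0.     279.3192]
 [  0.     306.4237 206.3877]
 [  0.       0.       1.    ]] [ 0.388  -0.2527  0.2468]
tipNom [252.6971 179.8649]
tipNom2 [258.6201 183.3072]
tipHi [251.7201 171.3568]
tipHi2 [257.7624 174.8004]
tabTop- [248.6993 171.0811]
tabTop+ [261.204  178.2337]
tabBase- [249.7053 179.3129]
tipNom [269.0147 241.1583]
tipNom2 [268.5892 235.3947]
tipHi [268.4803 229.31  ]
tipHi2 [268.0573 223.6597]
tabTop- [268.8122 234.6079]
tabTop+ [267.9324 222.8253]
tabBase- [269.3312 246.1437]
```

View pics/v6.png

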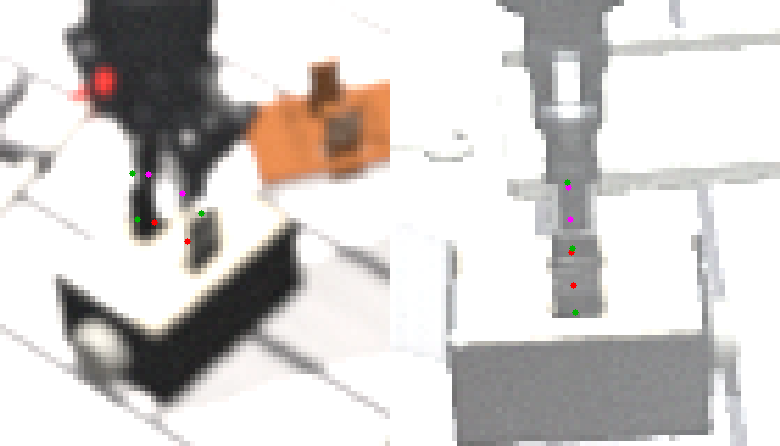

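The scene crop shows the right fingertip ending at (185,205), near the magenta "tips at 109 mm" mark, with the tab free below it. So the tips sit about 37 mm higher than the stated TCP geometry implies, and the wrist-view scale says the same. I'll open, go down 3.4 cm by what the images show, and squeeze there.

Emit:
play_rows --motion '[{"fingers":-1,"translation":[0,0,-1],"roll":0},{"fingers":-1,"translation":[0,0,-1],"roll":0},{"fingers":-1,"translation":[0,0,-1],"roll":0},{"fingers":-1,"translation":[0,0,-1],"roll":0},{"fingers":-1,"translation":[0,0,-1],"roll":0},{"fingers":-1,"translation":[0,0,-1],"roll":0},{"fingers":-1,"translation":[0,0,-1],"roll":0},{"fingers":-1,"translation":[0,0,-1],"roll":0}]'

```text
clock: 5.37
eef_pos: [0.4644, -0.2536, 0.0939]
tool_rot: [0.713, 0.701, -0.0, -0.0]
ft_force: [0.0, 0.1, 0.8]
grip_width: 0.0853
```

Emit:
play_rows --motion '[{"fingers":-1,"translation":[0,0,1.5],"roll":0},{"fingers":-1,"translation":[0,0,3],"roll":0},{"fingers":-1,"translation":[0,0,3.8],"roll":0},{"fingers":-1,"translation":[0,0,4.2],"roll":0},{"fingers":-1,"translation":[0,0,4.4],"roll":0},{"fingers":-1,"translation":[0,0,4.4],"roll":0},{"fingers":-1,"translation":[0,0,4.4],"roll":0},{"fingers":-1,"translation":[0,0,4.4],"roll":0}]'

```text
clock: 6.03
eef_pos: [0.4651, -0.2539, 0.0508]
tool_rot: [0.713, 0.701, 0.0, 0.001]
ft_force: [-0.5, -0.3, -0.1]
grip_width: 0.0852
```

Emit:
play_rows --motion '[{"fingers":-0.2,"translation":[0,0,0],"roll":0},{"fingers":0,"translation":[0,0,0],"roll":0},{"fingers":0.2,"translation":[0,0,0],"roll":0},{"fingers":0.4,"translation":[0,0,0],"roll":0},{"fingers":0.4,"translation":[0,0,0],"roll":0},{"fingers":0.4,"translation":[0,0,0],"roll":0},{"fingers":0.4,"translation":[0,0,0],"roll":0},{"fingers":0.4,"translation":[0,0,0],"roll":0},{"fingers":0.4,"translation":[0,0,0],"roll":0},{"fingers":0.4,"translation":[0,0,0],"roll":0}]'

```text
clock: 6.87
eef_pos: [0.4654, -0.2539, 0.0518]
tool_rot: [0.713, 0.701, 0.001, 0.001]
ft_force: [-0.4, 1.6, 7.9]
grip_width: 0.0331
```

The fingers stalled at 33 mm, so they're on the tabs, pressed home. Now a slow lift straight up.

Emit:
play_rows --motion '[{"fingers":0.5,"translation":[0,0,0],"roll":0},{"fingers":0.5,"translation":[0,0,0],"roll":0},{"fingers":0.5,"translation":[0,0,-0.2],"roll":0},{"fingers":0.5,"translation":[0,0,-0.5],"roll":0},{"fingers":0.5,"translation":[0,0,-0.8],"roll":0},{"fingers":0.5,"translation":[0,0,-1.2],"roll":0},{"fingers":0.5,"translation":[0,0,-1.6],"roll":0},{"fingers":0.5,"translation":[0,0,-2],"roll":0},{"fingers":0.5,"translation":[0,0,-2.5],"roll":0},{"fingers":0.5,"translation":[0,0,-3],"roll":0},{"fingers":0.5,"translation":[0,0,-4],"roll":0},{"fingers":0.5,"translation":[0,0,-5],"roll":0},{"fingers":0.5,"translation":[0,0,-6],"roll":0},{"fingers":0.5,"translation":[0,0,-6],"roll":0},{"fingers":0.5,"translation":[0,0,-6],"roll":0}]'

```text
clock: 8.12
eef_pos: [0.4654, -0.2541, 0.1113]
tool_rot: [0.713, 0.701, 0.0, 0.001]
ft_force: [-0.3, -0.4, -1.5]
grip_width: 0.0329
```

```bash
python3 - <<'E'
from m import *
s=snap('scene','scene7');q=snap('side','side7');w=snap('wrist','wrist7')
o=bot.get_obs();print(o['eef_pos'],o['tool_rot'],o['ft_force'],o['grip_width'],o['clock'])
f=lambda c,b,sz:cv2.resize(cv2.convertScaleAbs(cv2.cvtColor(c['pixels'],cv2.COLOR_RGB2BGR)[b[1]:b[3],b[0]:b[2]],alpha=1.6,beta=15),sz,interpolation=cv2.INTER_CUBIC)
cv2.imwrite('pics/v7.png',np.vstack([np.hstack([f(s,(215,120,305,220),(400,300)),f(q,(226,160,316,275),(400,300))]),np.pad(f(w,(150,90,550,390),(400,300)),((0,0),(0,400),(0,0)))]))
E
```

```text
[ 0.4642 -0.2534  0.1097] [ 0.713   0.7011 -0.0001 -0.0004] [-0.236   0.7014 -0.8716] 0.03280280642313235 8.2667
```

View pics/v7.png

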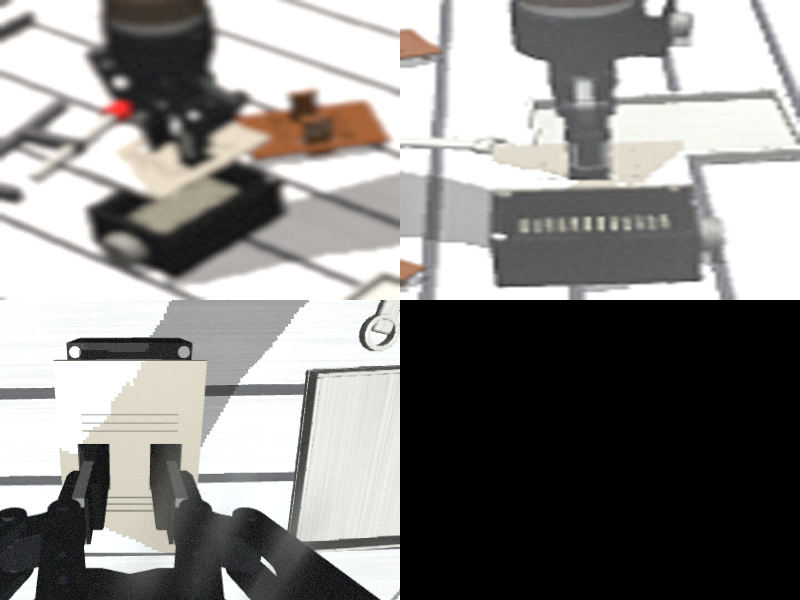

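The cover is off: the open filter case shows in the scene and side crops, and the plate hangs level in the wrist crop with far corners at about (205,150) and (355,150). I'm checking for slip, then carrying it over the tray.

```bash
python3 - <<'E'
from m import *
w=ld('wrist7')
for z in(.118,.121,.124,.127): print(z,proj(w,[[.4645-.058,-.254-.038,z],[.4645-.058,-.254+.038,z]]).tolist())
g=cv2.cvtColor(w['pixels'],cv2.COLOR_RGB2GRAY)
print(g[138:160,230],g[138:160,330],g[165,196:215],g[200,345:362])
E
```

```text
0.118 [[201.15706041371465, 149.2408509664122], [352.85632766079436, 146.6811448243247]]
0.121 [[199.6797668747628, 150.0126158578192], [354.2588133037067, 147.40575139731467]]
0.124 [[198.14552611658996, 150.81431576503405], [355.7155220286191, 148.15853784686954]]
0.127 [[196.5509900738648, 151.6477219262556], [357.2296523393127, 148.94117653431977]]
[ 43  34  58  72  71  74  60  37   8  14  32  40  64 154 152 155 155 156
 153 153 153 153] [ 97  95  98  97  94  98  94  98  82  37  18  29  62 127 130 128 127 129
 129 129 126 129] [146 143 144 146 144 146 145 148 155 157 155 156 155 156 155 155 155 155
 153] [124 128 128 125 125 126 127 124 109  93  93  94  95  93  95  93  94]
```

Emit:
play_rows --motion '[{"fingers":0.5,"translation":[2,0.5,0],"roll":-0.5},{"fingers":0.5,"translation":[5,1,0],"roll":-1},{"fingers":0.5,"translation":[8,2,0],"roll":-1.5},{"fingers":0.5,"translation":[11,2.5,0],"roll":-2},{"fingers":0.5,"translation":[14,3,0],"roll":-2.5},{"fingers":0.5,"translation":[17,4,0],"roll":-3},{"fingers":0.5,"translation":[20,4.7,0],"roll":-3.4},{"fingers":0.5,"translation":[22,5,0],"roll":-3.4},{"fingers":0.5,"translation":[23.4,5.3,0],"roll":-3.4},{"fingers":0.5,"translation":[23.4,5.3,0],"roll":-3.4},{"fingers":0.5,"translation":[23.4,5.3,0],"roll":-3.4},{"fingers":0.5,"translation":[23.4,5.3,0],"roll":-3.4},{"fingers":0.5,"translation":[23.4,5.3,0],"roll":-3.4}]'

```text
clock: 9.35
eef_pos: [0.5211, -0.0214, 0.1098]
tool_rot: [0.692, 0.722, -0.0, -0.0]
ft_force: [-0.0, -0.1, -1.1]
grip_width: 0.033
```

```bash
python3 - <<'E'
from m import *
s=snap('scene','scene8');q=snap('side','side8');w=snap('wrist','wrist8')
o=bot.get_obs();print(o['eef_pos'],o['tool_rot'],o['ft_force'],o['grip_width'],o['clock'])
i=cv2.convertScaleAbs(cv2.cvtColor(w['pixels'],cv2.COLOR_RGB2BGR),alpha=1.4)
a=np.deg2rad(2.4);R=np.array([[np.cos(a),-np.sin(a)],[np.sin(a),np.cos(a)]])
for lx,ly,z,col in((.19,.14,.018,(0,0,255)),(.182,.132,.004,(255,0,0)),(.116,.076,.124,(0,200,0))):
    C=np.array([[1,1],[1,-1],[-1,-1],[-1,1]])*[lx/2,ly/2]@R.T+[.521,-.021]
    cv2.polylines(i,[proj(w,np.c_[C,np.full(4,z)]).astype(np.int32)],True,col,1)
cv2.imwrite('pics/v8.png',i)
E
```

```text
[ 0.5213 -0.0214  0.1101] [ 0.6925  0.7215 -0.0001 -0.    ] [ 0.3323 -0.1439 -0.9129] 0.032531803045360505 9.5
```

View pics/v8.png

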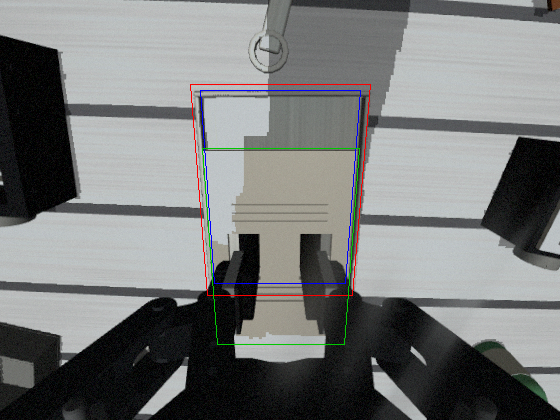

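The tray outline matches the prediction (red, corners (191,85) to (371,85)). The cover (green) hangs centred over it and parallel. Scale hints it may hang a few mm lower in the grip than when clipped, so I descend and then creep down watching the force.

Emit:
play_rows --motion '[{"fingers":0.5,"translation":[0,0,2],"roll":0},{"fingers":0.5,"translation":[0,0,4],"roll":0},{"fingers":0.5,"translation":[0,0,6],"roll":0},{"fingers":0.5,"translation":[0,0,7.5],"roll":0},{"fingers":0.5,"translation":[0,0,8.5],"roll":0},{"fingers":0.5,"translation":[0,0,9],"roll":0},{"fingers":0.5,"translation":[0,0,9],"roll":0},{"fingers":0.5,"translation":[0,0,9],"roll":0},{"fingers":0.5,"translation":[0,0,9],"roll":0}]'

```text
clock: 10.25
eef_pos: [0.5225, -0.0207, 0.0212]
tool_rot: [0.692, 0.722, 0.001, 0.001]
ft_force: [0.2, -0.9, -0.7]
grip_width: 0.0325
```

Emit:
play_rows --motion '[{"fingers":0.5,"translation":[0,0,0.2],"roll":0},{"fingers":0.5,"translation":[0,0,0.4],"roll":0},{"fingers":0.5,"translation":[0,0,0.5],"roll":0},{"fingers":0.5,"translation":[0,0,0.5],"roll":0},{"fingers":0.5,"translation":[0,0,0.5],"roll":0}]'

```text
clock: 10.67
eef_pos: [0.5214, -0.0205, 0.0151]
tool_rot: [0.692, 0.722, -0.0, -0.0]
ft_force: [-0.1, -0.9, -1.3]
grip_width: 0.033
```

Emit:
play_rows --motion '[{"fingers":0.5,"translation":[0,0,0.1],"roll":0},{"fingers":0.5,"translation":[0,0,0.2],"roll":0},{"fingers":0.5,"translation":[0,0,0.3],"roll":0},{"fingers":0.5,"translation":[0,0,0.3],"roll":0},{"fingers":0.5,"translation":[0,0,0.3],"roll":0}]'

```text
clock: 11.08
eef_pos: [0.5213, -0.0205, 0.012]
tool_rot: [0.692, 0.722, -0.0, -0.0]
ft_force: [-0.8, -0.3, -1.9]
grip_width: 0.0325
```

Still hanging, so no contact yet. I keep creeping.

Emit:
play_rows --motion '[{"fingers":0.5,"translation":[0,0,0.1],"roll":0},{"fingers":0.5,"translation":[0,0,0.2],"roll":0},{"fingers":0.5,"translation":[0,0,0.2],"roll":0},{"fingers":0.5,"translation":[0,0,0.2],"roll":0}]'

```text
clock: 11.42
eef_pos: [0.5214, -0.0206, 0.01]
tool_rot: [0.692, 0.722, -0.0, -0.0]
ft_force: [0.0, -0.2, -1.1]
grip_width: 0.0328
```

Emit:
play_rows --motion '[{"fingers":0.5,"translation":[0,0,0.1],"roll":0},{"fingers":0.5,"translation":[0,0,0.15],"roll":0},{"fingers":0.5,"translation":[0,0,0.15],"roll":0},{"fingers":0.5,"translation":[0,0,0.15],"roll":0}]'

```text
clock: 11.75
eef_pos: [0.5216, -0.0205, 0.0098]
tool_rot: [0.692, 0.722, 0.0, 0.0]
ft_force: [-2.9, 0.9, 7.2]
grip_width: 0.0328
```

Contact at 7 N up, at the predicted height. Now release and retreat straight up.

Emit:
play_rows --motion '[{"fingers":0.1,"translation":[0,0,0],"roll":0},{"fingers":0,"translation":[0,0,0],"roll":0},{"fingers":-0.2,"translation":[0,0,0],"roll":0},{"fingers":-0.4,"translation":[0,0,0],"roll":0},{"fingers":-0.6,"translation":[0,0,0],"roll":0},{"fingers":-1,"translation":[0,0,0],"roll":0},{"fingers":-1,"translation":[0,0,0],"roll":0},{"fingers":-1,"translation":[0,0,0],"roll":0},{"fingers":-1,"translation":[0,0,0],"roll":0},{"fingers":-1,"translation":[0,0,0],"roll":0},{"fingers":-1,"translation":[0,0,0],"roll":0}]'

```text
clock: 12.67
eef_pos: [0.5215, -0.0205, 0.0086]
tool_rot: [0.692, 0.722, 0.0, 0.0]
ft_force: [0.5, 0.3, -0.1]
grip_width: 0.0853
```

Emit:
play_rows --motion '[{"fingers":-1,"translation":[0,0,-1],"roll":0},{"fingers":-1,"translation":[0,0,-3],"roll":0},{"fingers":-1,"translation":[0,0,-6],"roll":0},{"fingers":-1,"translation":[0,0,-10],"roll":0},{"fingers":-1,"translation":[0,0,-14],"roll":0},{"fingers":-1,"translation":[0,-2,-17],"roll":0},{"fingers":-1,"translation":[0,-5,-19],"roll":0},{"fingers":-1,"translation":[0,-8,-19],"roll":0},{"fingers":-1,"translation":[0,-8,-19],"roll":0},{"fingers":-1,"translation":[0,-8,-19],"roll":0},{"fingers":-1,"translation":[0,-8,-19],"roll":0}]'

```text
clock: 13.58
eef_pos: [0.4421, -0.024, 0.1993]
tool_rot: [0.692, 0.722, 0.001, 0.001]
ft_force: [0.3, 0.5, 0.3]
grip_width: 0.0852
```

```bash
python3 - <<'E'
from m import *
s=snap('scene','scene9');q=snap('side','side9');w=snap('wrist','wrist9')
o=bot.get_obs();print(o['eef_pos'],o['ft_force'],o['grip_width'],o['clock'])
f=lambda c,b,sz:cv2.resize(cv2.convertScaleAbs(cv2.cvtColor(c['pixels'],cv2.COLOR_RGB2BGR)[b[1]:b[3],b[0]:b[2]],alpha=1.4),sz,interpolation=cv2.INTER_CUBIC)
cv2.imwrite('pics/v9.png',np.vstack([np.hstack([f(s,(225,150,425,310),(400,300)),f(q,(210,130,340,280),(400,300))]),np.hstack([f(w,(0,0,560,420),(400,300)),f(w,(200,140,420,305),(400,300))])]))
E
```

```text
[ 0.4423 -0.0239  0.1984] [ 0.234  -0.9395 -0.3097] 0.08561970251380072 13.7333
```

View pics/v9.png

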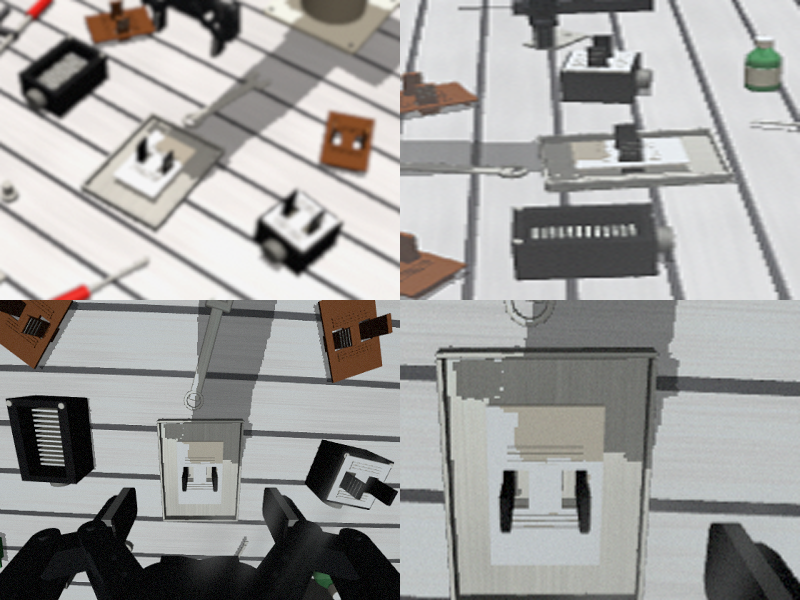

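The cover lies flat, upright and centred in the tray. The short housing's cover is still clipped on, and the robot is clear.

```bash
python3 -c "
from workcell import bot
print(bot.job_done())"
```

```text
the job is handed in; nothing more can be done
None
```

The long housing's cover is off and lies flat and right way up on the tray floor, and the job is handed in. I squeezed its tabs, lifted it straight up, lowered it until it touched (7 N) and let go, all in about 14 s.

**Last checks:** the final pictures show the cover roughly centred in the tray with its tabs sprung back. The long housing is open and the short one's cover is still clipped on. The gripper is clear, with wrist force near zero.

**What failed or disagreed:**
- **First squeeze missed.** The fingers closed above the tabs, because in the pictures the fingertips stood about 37 mm farther back than the stated tool point implies. I opened and went 34 mm lower, and the second squeeze held, stalling at 33 mm.
- **Squeezed opening.** It read about 33 mm, against 36 mm stated for fully pressed tabs.
- **Plate height.** It measured 66 mm, against 64 mm from the text.
- **Possible slip in the grip.** The hanging cover looked about 4 mm low in the wrist picture. It touched down at the height expected with no slip, so it probably had not moved.

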